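# Raise the painting board to its mark and hold it

### The arm

A 7-joint arm with a two-finger parallel gripper is mounted at the origin on the work surface. World frame = base frame: x ahead of the robot, y to its left, z up, the work surface at z = 0. Lengths are in mm, angles in degrees, forces in N, time in s.
With the tool pointing down it reaches from about 425 to 800 mm from the base axis. Payload 8.3 kg.
Tool frame: the origin (TCP) lies on the centre line of the jaws, within the pads' length; the fingertips stand 22 mm ahead of it and the grasp point (between the pads) lies 3 mm ahead of it (manip.nose_length is the distance from the TCP to the fingertips, in mm); z points along the fingers, y is the direction in which the jaws open and shut (so a half turn about z gives the same grasp; the last joint's range is limited). The gripper opens to 85 mm and grips with 20 to 120 N. Pads are 22 mm wide; open, the fingers measure 114 mm over their backs; the gripper's body (76 mm by 85 mm) begins 54 mm behind the grasp point. The pads swing forward as they close: fully open they stand 13 mm farther back than shut.
Start: joints at [70.766, 21.967, 0.94, 78.501, -0.361, 79.538, -2.664], TCP at [168.43, -601.86, 253.279] pointing down, gripper open.
Joint ranges: [-169.22, 169.22], [-14.56, 117.87], [-87.37, 89.26], [10.42, 133.3], [-82.24, 262.24], [0.94, 117.77], [-172.7, 172.7]. Speed limits (degrees/s): [136.94, 136.94, 172.46, 172.46, 180, 180, 180].

### API

Orientations are given as a 3x3 rotation matrix whose columns are the frame's x, y, z axes.
In Python, from rig import manip gives the robot as it stands.
- The arm moves only by the shell command python3 -m pendant 'ROWS'. ROWS is JSON, a list of rows, each an object of numbers: "x", "y", "z": the shift along the tool's x, y, z in mm; "wx", "wy", "wz": the turn, a rotation vector about the tool's x, y, z in units of 6 degrees (1.0 is 6 degrees); "gripper": the opening, from 0 (shut) to 1 (fully open). A call has 1 to 10 rows; each row is the pose to reach, as a shift and turn from the pose commanded when the call began, along the tool's axes at that moment; what a row does not reach only later rows make up. A row lasts 1/8 s, in which the tool goes at most 62.5 mm and 10.7 degrees, less where a joint would pass 70% of its speed; a pose out of reach is approached as far as the arm can. A call with a gripper value outside its range is refused whole. The fingers move at their own pace and stop on an object; the grip force is fixed at half the most. Time passes only in rows, so rows that repeat a pose let the fingers close. It gives the time, the measured TCP pose, the force and the opening at its end, in the units of the state.
- manip.sense(): the state, without advancing time (a new reading comes with each control period).
- manip.get_image(name): name is "side" or "top"; returns a dict with "image" (420x560x3 uint8, red, green, blue), "fx", "fy", "cx", "cy" (pixels), "origin" and "attitude" of the camera in the world. Camera axes: x right, y down, z forward; pixel columns grow to the right and rows downward; lengths in mm; the calibration is good to about 2 mm. A picture is of the moment at which its call begins. There is no depth.
- manip.finish_job(): hands the job in, once; it reports no verdict.
The state is a dict: "time_s": time; "qpos": joint angles; "qvel": joint speeds; "joint_efforts": joint torques, N m; "tcp_pos": TCP position; "eef_rot": TCP orientation; "force": force on the tool from outside, world axes, zero at the start; "wrist_torque": the same for the moment, N m; "opening": finger opening in mm.
Only numpy, scipy, OpenCV 4.12 (cv2) and the standard library are available. Lean on these libraries where they do the work, as an engineer would, in place of code of your own. Each camera call takes 0.05 s, during which the arm holds its last target. There are 200 camera calls.

### The job

The painter wants the table easel steeper. Swing the easel's black cam lever right out from the quadrant to free the board, then take the board by its bow handle and raise it smoothly, without letting it drop, until the brass index meets the red marker clip on the quadrant. Finish with the program still holding the board there by the handle with the lever left open - the painter will clamp it - and leave the marker and everything else on the table where they are.

Things in the scene. Friction and masses are not known exactly. Their poses are not given: they have to be found in the camera images.
- easel_edge (a point): Point on the fixed base of the table easel, under the middle of the closed board's far edge, 40 mm above the table. Axes (fixed): x level, away from the hinge; y along the hinge; z up. The hinge line runs along y, 255 mm behind this point (towards -x) at the same height. It carries a 350 mm wide, 255 mm deep, 12 mm thick brown board with a taped-down sheet. The quadrant is on the +y side.
- board: The hinged board, flat at the start; it can be raised to 0.80 rad. Origin at the middle of its far edge, underside; its axes turn with it: x along the board away from the hinge, y along the hinge, z out of its face. It weighs about 0.9 kg; the hinge is nearly frictionless: once freed it falls shut unless held. While the cam lever is closed it is locked to the quadrant and must not be forced.
- handle: Round wooden grip of the bow handle on the board's upper face near the far edge: 16 mm thick, 92 mm long, parallel to the hinge, turning freely on its spindle between two upright steel cheeks 100 mm apart. It stands 38 mm (centre) above the board's face, 90 mm above the table when the board is flat, with 30 mm free beneath it. Origin at its middle; y along the grip.
- handle_grip (a point): Middle of the handle's wooden grip, where to take it. These axes turn with the board: x along the board away from the hinge, y along the grip, z out of the board's face. From the hinge line it lies 215 mm along the board and 50 mm out square to it, so it moves on a circle of 221 mm radius about the hinge line.
- lever (a joint): Cam lever on the board's edge, outside the quadrant; it turns about an axis square to the board (upright when flat). 0: closed, along easel_edge x, its steel tooth standing in the quadrant's toothed rim, which locks the board; it starts within 0.08 of that. 1.57: open at its stop, along easel_edge y. Unlocked from 0.4; swing it beyond 1.1. It takes 2 to 4 N at the grip and stays where left.
- lever_pivot (a point): The cam lever's turning axis at the lever's mid height, 46 mm above the table while the board is flat; 210 mm along the board from the hinge line and 204.5 mm from its middle towards easel_edge y. x points along the lever, z along its axis; a positive turn opens it.
- lever_grip (a point): Centre of the black grip at the lever's end: 52 mm long, 14 mm wide, 20 mm high, 78 mm from the pivot (and 4 mm outwards). Closed, the lever's outer 55 mm stand clear beyond the board's far edge, with only bare table on its inner side, so it can be pushed outwards from there. A 4 mm aluminium quadrant stands just inside the lever; it rises to 215 mm: keep a wide gripper clear of it and its clip.
- marker_tip (a point): Centre of the tab (30 mm long) of the red marker clip on the quadrant's rim, 251 mm from the hinge line; do not touch it. Its x axis points away from the hinge line at the clip's angle: the board's brass index meets the clip when the board's x axis is parallel to this x axis. The clip is set between 0.36 and 0.62 rad above level.
- pencil: Green pencil, 165 mm long and 8 mm thick, lying on the table. Origin at its middle, underside; it lies along its y axis.
- palette: White china palette plate, 190 mm across, 18 mm high with paint pans round its rim. Origin under its centre.
- cup: Dark brown cup, 74 mm across, 95 mm high. Origin under its centre.
- jar: Blue paint jar with a white lid, 52 mm across, 58 mm high. Origin under its centre.
- tape: Roll of brown gummed tape lying flat, 90 mm across, 24 mm high. Origin under its centre.
- eraser: White eraser, 55 x 22 x 13 mm. Origin under its centre.
- brush: Flat wash brush with a red handle, 200 mm long, lying flat. Origin at its middle, underside.

How it is judged:
By the outcome, as a careful person would: the job done as asked, in the order asked, and still so for the second after the job is handed in, while the arm keeps its last pose, push and grip.
It also fails if it takes over 58 s, if anything falls off the work surface, if the arm or the gripper's body presses on something with over 40 N, if the wrist force passes 120 N, or if a joint passes its speed limit or range.

## Working session

There is one attempt and no reset: what is moved stays moved. The work goes in short steps, Python scripts to look and compute and a shell command to move; the robot and the scene stay as the last step left them, time stands still between calls to the robot, and variables do not carry over. Pictures are saved under pics/ and viewed, about 8 in all and at most 12, crops included, and the job is handed in when it is done.

```bash
mkdir -p pics; python3 - <<'E'
from rig import manip
import cv2,pickle
d={}
for n in("side","top"):
    g=manip.get_image(n);d[n]=g
    cv2.imwrite(f"pics/{n}0.png",cv2.cvtColor(g["image"],cv2.COLOR_RGB2BGR))
    print(n,g["fx"],g["fy"],g["cx"],g["cy"],g["origin"],g["attitude"])
pickle.dump(d,open("d0.pkl","wb"))
s=manip.sense();print(s["tcp_pos"],s["eef_rot"],s["time_s"],s["opening"])
E
```

```text
side 538.2478598025542 538.2478598025542 288.6875629568938 220.89433186561817 [ 354.88378899 -950.02269769 1043.78421248] [[ 0.97063669 -0.17912863  0.16055325]
 [-0.24009393 -0.68033472  0.69245908]
 [-0.01480929 -0.71067405 -0.70336554]]
top 422.29519053546517 422.29519053546517 282.13147314126513 209.95447307974084 [ 381.27214181    8.24749211 1187.85059158] [[-0.01950472 -0.98658325  0.16208965]
 [-0.99932097  0.02430608  0.02769146]
 [-0.0312597  -0.16143947 -0.98638741]]
[ 168.30824235 -601.50721722  252.37116511] [[ 9.62999993e-01  2.69500953e-01 -4.99770317e-04]
 [ 2.69501415e-01 -9.62998546e-01  1.66987288e-03]
 [-3.12457568e-05 -1.74277638e-03 -9.99998481e-01]] 0.1 85.20055616728614
```

View pics/top0.png

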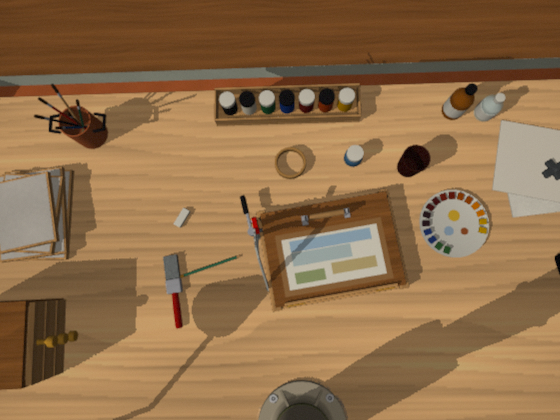

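View pics/side0.png

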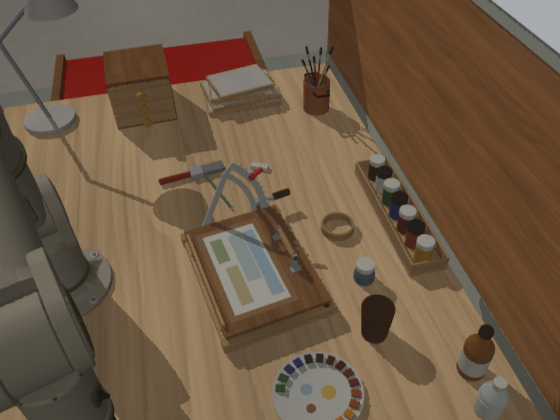

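The top view shows the easel at about (330,250), with the black lever grip at (245,204), the red clip at (255,226) and the handle cheeks at (305,220) and (347,213). The side view agrees. I'll zoom in for exact pixels.

```bash
cat > h.py <<'E'
import numpy as np,cv2
def ray(g,u,v):
    d=np.array(g["attitude"])@np.array([(u-g["cx"])/g["fx"],(v-g["cy"])/g["fy"],1]);return np.array(g["origin"]),d/np.linalg.norm(d)
def plane(g,u,v,z):
    o,d=ray(g,u,v);return o+d*(z-o[2])/d[2]
def tri(g1,p1,g2,p2):
    A=np.zeros((3,3));b=np.zeros(3)
    R=[ray(g1,*p1),ray(g2,*p2)]
    for o,d in R:
        P=np.eye(3)-np.outer(d,d);A+=P;b+=P@o
    x=np.linalg.solve(A,b);return x,[np.linalg.norm((np.eye(3)-np.outer(d,d))@(x-o)) for o,d in R]
def proj(g,p):
    c=np.array(g["attitude"]).T@(np.array(p)-g["origin"]);return g["fx"]*c[0]/c[2]+g["cx"],g["fy"]*c[1]/c[2]+g["cy"]
def crop(g,x0,y0,w,h,k,fn):
    c=cv2.resize(g["image"][y0:y0+h,x0:x0+w],None,fx=k,fy=k,interpolation=cv2.INTER_CUBIC)
    cv2.imwrite(fn,cv2.cvtColor(c,cv2.COLOR_RGB2BGR))
E
python3 - <<'E'
from h import *
import pickle
d=pickle.load(open("d0.pkl","rb"))
crop(d["top"],230,180,190,140,4,"pics/tc.png")
crop(d["side"],175,155,190,140,4,"pics/sc.png")
for n in d:
    im=d[n]["image"];hsv=cv2.cvtColor(im,cv2.COLOR_RGB2HSV)
    m=((hsv[...,0]<6)|(hsv[...,0]>174))&(hsv[...,1]>190)&(hsv[...,2]>110)
    k=im.max(2)<45
    for nm,mm in(("red",m),("blk",k)):
        c,l,st,ce=cv2.connectedComponentsWithStats(mm.astype(np.uint8))
        for i in range(1,c):
            x,y,w,h,a=st[i]
            if 12<a<400 and 170<x<420 and 150<y<320: print(n,nm,st[i],ce[i].round(1))
E
```

```text
side blk [369 166  23  15 248] [379.5 172.4]
side blk [274 189  16  10  89] [281.4 193.6]
side blk [390 191  18  15 206] [398.7 198.1]
side blk [384 192   6  12  30] [386.  197.3]
side blk [407 219  18  16 223] [415.9 226.8]
top red [252 217   6  11  44] [254.5 222.5]
top red [172 293   8  35 100] [175.1 310.7]
top blk [241 196   7  18  68] [243.9 204.4]
```

View pics/tc.png

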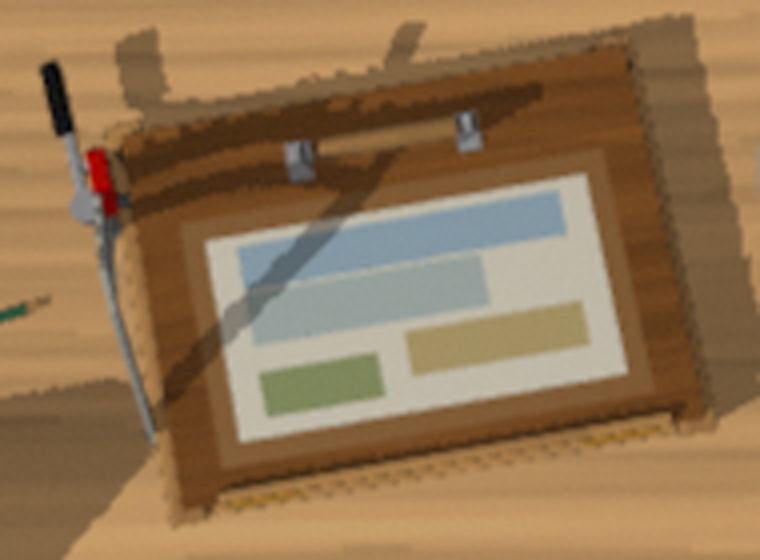

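View pics/sc.png

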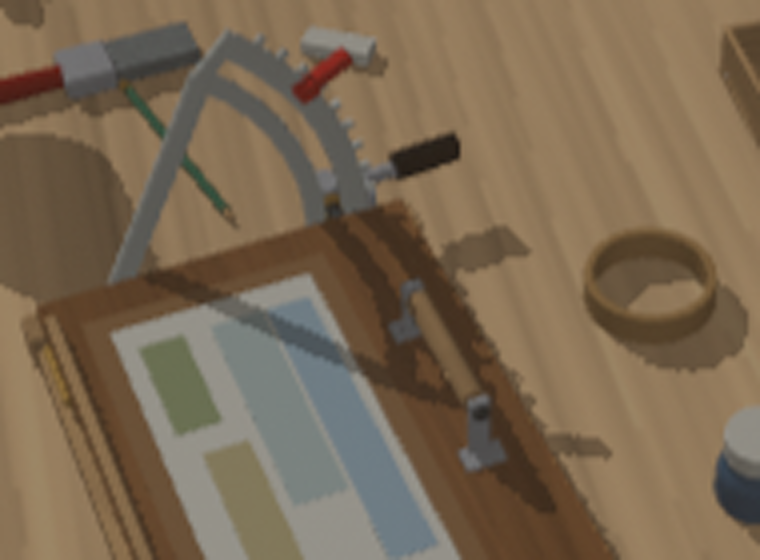

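The crops give sub-pixel features: grip ends, sheet corners, the red tab's ends and the black grip. I'll triangulate them and fit the easel frame.

```bash
cat > m.py <<'E'
from h import *
import pickle
d=pickle.load(open("d0.pkl","rb"));T,S=d["top"],d["side"]
t=lambda x,y:(230+x/4-.4,180+y/4-.4)
s=lambda x,y:(175+x/4-.4,155+y/4-.4)
P=lambda n,v:print(n,np.round(v,1))
a,b=plane(T,*t(322,148),90),plane(T,*t(456,126),90)
P("grip top ends",[a,b]);P("len",np.linalg.norm(a-b))
a2,b2=plane(S,*s(420,295),90),plane(S,*s(472,395),90)
P("grip side ends",[a2,b2])
for n,q in dict(mtop=((95,152),(347,55)),mbot=((110,213),(300,92)),lever=((57,98),(425,155)),gripL=((322,148),(420,295)),gripR=((456,126),(472,395)),sheetTL=((205,240),(312,275)),sheetBL=((240,440),(113,335))).items():
    x,e=tri(T,t(*q[0]),S,s(*q[1]));P(n,x);P("  err",e)
sh=[plane(T,*t(*q),52)for q in((205,240),(585,175),(627,372),(240,440))]
P("sheet",sh)
for u,v in((sh[1],sh[0]),(sh[2],sh[3])):
    w=v-u;print("y axis deg",np.degrees(np.arctan2(w[1],w[0])),np.linalg.norm(w))
for u,v in((sh[3],sh[0]),(sh[2],sh[1])):
    w=v-u;print("x axis deg",np.degrees(np.arctan2(w[1],w[0])),np.linalg.norm(w))
g=(a+b)/2;w=a-b;th=np.arctan2(w[1],w[0])-np.pi/2
gs=(a2+b2)/2;w=a2-b2;print("yaw",np.degrees(th),"side",np.degrees(np.arctan2(w[1],w[0]))-90)
P("grip centres",[g,gs])
E
python3 m.py
```

```text
grip top ends [[ 542.2  -34.    90. ]
 [ 554.7 -122.1   90. ]]
len 89.0
grip side ends [[ 544.4  -30.8   90. ]
 [ 555.3 -119.7   90. ]]
mtop [530.9 106.9 175.7]
  err [0.4 0.4]
mbot [496.7  99.7 158. ]
  err [1.6 1.6]
lever [588.2 145.7  44. ]
  err [0. 0.]
gripL [542.8 -33.9  93.1]
  err [1. 1.]
gripR [ 554.5 -121.8   92.4]
  err [0.2 0.2]
sheetTL [487.9  45.3  48.2]
  err [0.5 0.5]
sheetBL [354.4  24.6  48.1]
  err [0.4 0.4]
sheet [[ 487.    45.2   52. ]
 [ 525.1 -211.7   52. ]
 [ 393.5 -232.    52. ]
 [ 354.1   24.5   52. ]]
y axis deg 98.43995711241611 259.6525314140983
y axis deg 98.71897093264883 259.5432317227004
x axis deg 8.818665261078534 134.50902643859726
x axis deg 8.773935824251236 133.24445664713076
yaw 8.044473012719685 side 6.961297783811347
grip centres [[548.4 -78.   90. ]
 [549.9 -75.3  90. ]]
```

Frame: yaw about 8.5°, hinge point at about (336.4, -108.8, 40). The lever sits at about 0.08 rad, and the marker ends give about 0.55 rad, so both agree with the sizes given. I'll write a small planner that turns a world target into tool deltas, then start moving.

```bash
cat > p.py <<'E'
import numpy as np,sys
from rig import manip
from scipy.spatial.transform import Rotation as R
H=np.array([336.4,-108.8,0]);yaw=np.radians(8.5)
ex=np.array([np.cos(yaw),np.sin(yaw),0]);ey=np.array([-np.sin(yaw),np.cos(yaw),0])
s=manip.sense();M=np.array(s["eef_rot"]);p=np.array(s["tcp_pos"])
G=np.column_stack([-ey,ex,[0,0,1]])  # goal tool: y along ex, z down
G=np.column_stack([np.cross(ex,[0,0,-1]),ex,[0,0,-1]])
def E(a,b,z):return H+ex*a+ey*b+np.array([0,0,z])
def go(*ts):
    w=R.from_matrix(M.T@G).as_rotvec(degrees=True)/6
    print("turn",w.round(2))
    for t in ts: print(np.round(t,0),"->",(M.T@(np.array(t)-p)).round(1))
def st():
    e=p-H;print("t",round(s["time_s"],2),"tcp",p.round(1),"easel a,b,z",(e@ex).round(1),(e@ey).round(1),p[2].round(1),"F",np.round(s["force"],1),"op",round(s["opening"],1))
E
python3 -c "
from p import *
st();go([168,-600,290],[480,-150,290],E(302,165,290))"
```

```text
t 0.1 tcp [ 168.3 -601.5  252.4] easel a,b,z -239.1 -462.4 252.4 F [ 0.2 -0.2  0.2] op 85.2
turn [-1.000e-02 -1.000e-02 -1.381e+01]
[ 168 -600  290] -> [  0.1  -1.6 -37.6]
[ 480 -150  290] -> [ 421.8 -350.9  -37. ]
[611.  99. 290.] -> [ 614.8 -555.5  -36.7]
```

```bash
python3 -m pendant '[{"x":0,"y":0,"z":-38,"gripper":0},{"x":50,"y":-40,"z":-38,"wz":-1.7,"gripper":0},{"x":100,"y":-80,"z":-38,"wz":-3.4,"gripper":0},{"x":145,"y":-120,"z":-38,"wz":-5.1,"gripper":0},{"x":190,"y":-160,"z":-38,"wz":-6.8,"gripper":0},{"x":235,"y":-200,"z":-38,"wz":-8.5,"gripper":0},{"x":280,"y":-240,"z":-38,"wz":-10.2,"gripper":0},{"x":325,"y":-275,"z":-38,"wz":-11.9,"gripper":0},{"x":375,"y":-315,"z":-38,"wz":-13.3,"gripper":0},{"x":420,"y":-350,"z":-38,"wz":-13.8,"gripper":0}]'; python3 -c "
from p import *
st();go(E(302,165,290),E(302,165,150),E(302,165,52))"
```

```text
t 0.1 tcp [ 168.3 -601.5  252.4] easel a,b,z -239.1 -462.4 252.4 F [ 0.2 -0.2  0.2] op 85.2
turn [-1.000e-02 -1.000e-02 -1.381e+01]
[611.  99. 290.] -> [ 614.8 -555.5  -36.7]
[611.  99. 150.] -> [ 614.8 -555.2  103.3]
[611.  99.  52.] -> [ 614.8 -555.   201.3]invalid input
```

```bash
python3 -m pendant '[{"x":0,"y":0,"z":-38,"wx":0,"wy":0,"wz":0,"gripper":0}]'; python3 -m pendant --help 2>&1 | head -20
```

```text
time_s: 0.22
tcp_pos: [167.9, -600.2, 287.6]
eef_rot: [[0.963, 0.27, -0.003], [0.27, -0.963, 0.008], [-0.0, -0.008, -1.0]]
force: [0.9, -1.5, 0.5]
opening: 69.8
invalid input: not JSON, or not a number
```

```bash
python3 -m pendant '[{"x":50,"y":-40,"z":0,"wx":0,"wy":0,"wz":-1.7,"gripper":0},{"x":100,"y":-80,"z":0,"wx":0,"wy":0,"wz":-3.4,"gripper":0},{"x":145,"y":-120,"z":0,"wx":0,"wy":0,"wz":-5.1,"gripper":0},{"x":190,"y":-160,"z":0,"wx":0,"wy":0,"wz":-6.8,"gripper":0},{"x":235,"y":-200,"z":0,"wx":0,"wy":0,"wz":-8.5,"gripper":0},{"x":280,"y":-240,"z":0,"wx":0,"wy":0,"wz":-10.2,"gripper":0},{"x":325,"y":-275,"z":0,"wx":0,"wy":0,"wz":-11.9,"gripper":0},{"x":375,"y":-315,"z":0,"wx":0,"wy":0,"wz":-13.3,"gripper":0},{"x":420,"y":-350,"z":0,"wx":0,"wy":0,"wz":-13.8,"gripper":0}]'; python3 -c "
from p import *
st();go(E(302,165,290),E(302,165,150),E(302,165,52))"
```

```text
time_s: 1.35
tcp_pos: [479.3, -149.7, 291.3]
eef_rot: [[-0.15, 0.989, 0.0], [0.989, 0.15, -0.0], [-0.0, -0.0, -1.0]]
force: [0.5, -0.7, 0.0]
opening: -0.4
t 1.35 tcp [ 479.3 -149.7  291.3] easel a,b,z 135.2 -61.6 291.3 F [ 0.5 -0.7  0. ] op -0.4
turn [-0.    0.    0.02]
[611.  99. 290.] -> [226.3 167.2   1.2]
[611.  99. 150.] -> [226.3 167.2 141.2]
[611.  99.  52.] -> [226.3 167.2 239.2]
```

```bash
python3 -m pendant '[{"x":45,"y":35,"z":0,"wx":0,"wy":0,"wz":0,"gripper":0},{"x":90,"y":70,"z":0,"wx":0,"wy":0,"wz":0,"gripper":0},{"x":135,"y":105,"z":0,"wx":0,"wy":0,"wz":0,"gripper":0},{"x":180,"y":140,"z":0,"wx":0,"wy":0,"wz":0,"gripper":0},{"x":226,"y":168,"z":0,"wx":0,"wy":0,"wz":0,"gripper":0},{"x":226,"y":168,"z":50,"wx":0,"wy":0,"wz":0,"gripper":0},{"x":226,"y":168,"z":100,"wx":0,"wy":0,"wz":0,"gripper":0},{"x":226,"y":168,"z":140,"wx":0,"wy":0,"wz":0,"gripper":0},{"x":226,"y":168,"z":140,"wx":0,"wy":0,"wz":0,"gripper":0}]'; python3 -c "
from p import *
from h import *
st()
crop(manip.get_image('side'),205,120,160,120,4,'pics/s1.png')"
```

```text
time_s: 2.48
tcp_pos: [609.3, 95.8, 147.7]
eef_rot: [[-0.147, 0.989, -0.007], [0.989, 0.147, -0.001], [0.0, -0.007, -1.0]]
force: [-0.1, 0.4, 0.6]
opening: 0.2
t 2.48 tcp [609.3  95.8 147.7] easel a,b,z 300.1 162.0 147.7 F [-0.1  0.4  0.6] op 0.2
```

View pics/s1.png

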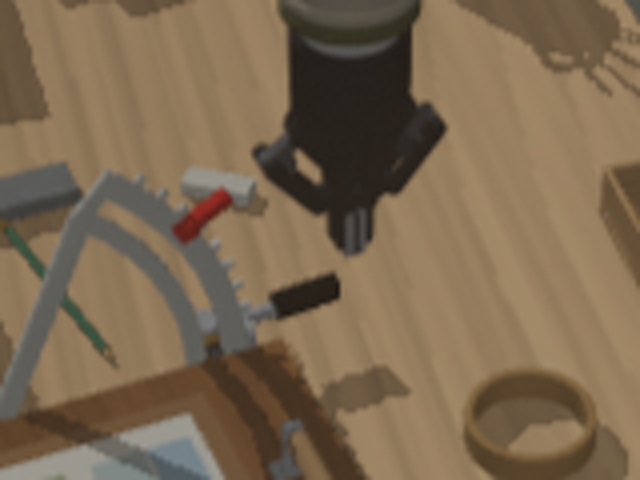

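The gripper hangs just outside the lever's inner side, at crop (350,240), with the lever grip at (305,293) and the clip at (205,215). The knuckles stick out along the jaw axis towards the quadrant, so I'll turn 90° before going down.

```bash
python3 -m pendant '[{"x":0,"y":2,"z":0,"wx":0,"wy":0,"wz":1.7,"gripper":0},{"x":0,"y":2,"z":0,"wx":0,"wy":0,"wz":3.4,"gripper":0},{"x":0,"y":2,"z":0,"wx":0,"wy":0,"wz":5.1,"gripper":0},{"x":0,"y":2,"z":0,"wx":0,"wy":0,"wz":6.8,"gripper":0},{"x":0,"y":2,"z":0,"wx":0,"wy":0,"wz":8.5,"gripper":0},{"x":0,"y":2,"z":0,"wx":0,"wy":0,"wz":10.2,"gripper":0},{"x":0,"y":2,"z":0,"wx":0,"wy":0,"wz":11.9,"gripper":0},{"x":0,"y":2,"z":0,"wx":0,"wy":0,"wz":13.6,"gripper":0},{"x":0,"y":2,"z":0,"wx":0,"wy":0,"wz":15,"gripper":0},{"x":0,"y":2,"z":0,"wx":0,"wy":0,"wz":15,"gripper":0}]'; python3 -c "
from p import *
st();go(E(302,165,52));print(np.round(s['qpos'],0))"
```

```text
time_s: 3.78
tcp_pos: [614.8, 97.6, 154.1]
eef_rot: [[0.989, 0.148, 0.004], [0.148, -0.989, 0.001], [0.004, -0.0, -1.0]]
force: [0.2, 0.2, -0.3]
opening: 0.3
t 3.77 tcp [614.8  97.6 154.1] easel a,b,z 305.8 163.0 154.1 F [ 0.2  0.2 -0.3] op 0.3
turn [  0.03  -0.03 -15.  ]
[611.  99.  52.] -> [ -4.2  -2.  102.1]
[   2.   26.  -19.   86.    9.   69. -100.]
```

```bash
python3 -m pendant '[{"x":-4,"y":-2,"z":40,"wx":0,"wy":0,"wz":0,"gripper":0},{"x":-4,"y":-2,"z":75,"wx":0,"wy":0,"wz":0,"gripper":0},{"x":-4,"y":-2,"z":102,"wx":0,"wy":0,"wz":0,"gripper":0},{"x":-4,"y":-2,"z":102,"wx":0,"wy":0,"wz":0,"gripper":0}]'; python3 -c "
from p import *
st()"
```

```text
time_s: 4.28
tcp_pos: [608.5, 98.2, 48.4]
eef_rot: [[0.989, 0.15, -0.003], [0.15, -0.989, -0.0], [-0.003, -0.0, -1.0]]
force: [-0.6, 0.4, 1.1]
opening: -0.1
t 4.28 tcp [608.5  98.2  48.4] easel a,b,z 299.7 164.5 48.4 F [-0.6  0.4  1.1] op -0.1
```

```bash
python3 -m pendant '[{"x":1,"y":-18,"z":0,"wx":0,"wy":0,"wz":0,"gripper":0},{"x":1,"y":-30,"z":0,"wx":0,"wy":0,"wz":0,"gripper":0},{"x":1,"y":-43,"z":0,"wx":0,"wy":0,"wz":0,"gripper":0},{"x":0,"y":-56,"z":0,"wx":0,"wy":0,"wz":0,"gripper":0},{"x":-6,"y":-73,"z":0,"wx":0,"wy":0,"wz":0,"gripper":0},{"x":-14,"y":-89,"z":0,"wx":0,"wy":0,"wz":0,"gripper":0},{"x":-23,"y":-101,"z":0,"wx":0,"wy":0,"wz":0,"gripper":0},{"x":-34,"y":-111,"z":0,"wx":0,"wy":0,"wz":0,"gripper":0},{"x":-48,"y":-119,"z":0,"wx":0,"wy":0,"wz":0,"gripper":0},{"x":-58,"y":-124,"z":0,"wx":0,"wy":0,"wz":0,"gripper":0}]'; python3 -c "
from p import *
from h import *
st()
crop(manip.get_image('top'),190,150,160,120,4,'pics/t2.png')"
```

```text
time_s: 5.52
tcp_pos: [532.8, 212.8, 49.5]
eef_rot: [[0.989, 0.147, 0.0], [0.147, -0.989, 0.0], [0.0, -0.0, -1.0]]
force: [2.6, -1.6, -0.0]
opening: 0.2
t 5.53 tcp [532.8 212.8  49.5] easel a,b,z 241.8 289.0 49.5 F [ 2.6 -1.6 -0. ] op 0.2
```

View pics/t2.png

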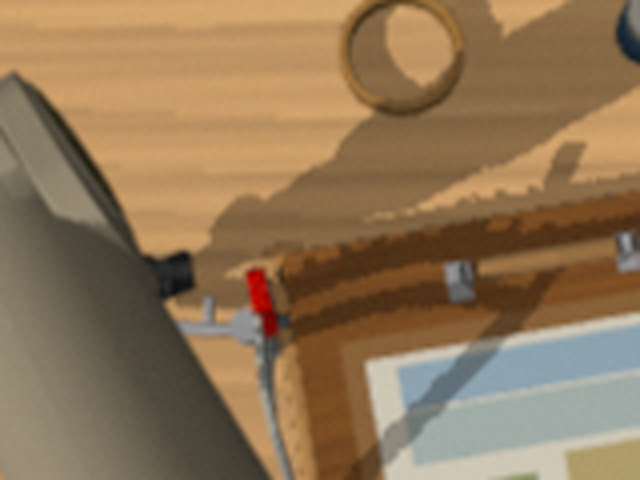

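The lever is open, with its arm running left from the pivot at crop (245,325) at roughly 1.4 rad. Next I back off, rise, cross to the handle and turn back, with the jaws across the grip.

```bash
python3 -m pendant '[{"x":15,"y":-3,"z":0,"wx":0,"wy":0,"wz":0,"gripper":0},{"x":22,"y":-3,"z":-50,"wx":0,"wy":0,"wz":0,"gripper":0},{"x":22,"y":-3,"z":-105,"wx":0,"wy":0,"wz":0,"gripper":0},{"x":22,"y":-3,"z":-160,"wx":0,"wy":0,"wz":0,"gripper":0},{"x":22,"y":-3,"z":-215,"wx":0,"wy":0,"wz":0,"gripper":0},{"x":22,"y":-3,"z":-240,"wx":0,"wy":0,"wz":0,"gripper":0},{"x":10,"y":40,"z":-240,"wx":0,"wy":0,"wz":-1.7,"gripper":0},{"x":0,"y":90,"z":-240,"wx":0,"wy":0,"wz":-3.4,"gripper":0},{"x":-10,"y":140,"z":-240,"wx":0,"wy":0,"wz":-5.1,"gripper":0},{"x":-20,"y":190,"z":-240,"wx":0,"wy":0,"wz":-6.8,"gripper":0}]'; python3 -c "
from p import *
st();go(E(215,0,290))"
```

```text
time_s: 6.82
tcp_pos: [541.3, 20.8, 289.4]
eef_rot: [[0.648, 0.761, 0.0], [0.761, -0.648, 0.001], [0.001, -0.0, -1.0]]
force: [-0.6, -0.8, 0.8]
opening: -0.2
t 6.83 tcp [541.3  20.8 289.4] easel a,b,z 221.8 97.9 289.4 F [-0.6 -0.8  0.8] op -0.2
turn [-0.   -0.01 -8.15]
[549. -77. 290.] -> [-69.4  69.3  -0.7]
```

```bash
python3 -m pendant '[{"x":-25,"y":25,"z":0,"wx":0,"wy":0,"wz":-1.7,"gripper":0.7},{"x":-50,"y":50,"z":0,"wx":0,"wy":0,"wz":-3.4,"gripper":0.7},{"x":-69,"y":69,"z":0,"wx":0,"wy":0,"wz":-5.1,"gripper":0.7},{"x":-69,"y":69,"z":0,"wx":0,"wy":0,"wz":-6.8,"gripper":0.7},{"x":-69,"y":69,"z":50,"wx":0,"wy":0,"wz":-8.15,"gripper":0.7},{"x":-69,"y":69,"z":90,"wx":0,"wy":0,"wz":-8.15,"gripper":0.7},{"x":-69,"y":69,"z":125,"wx":0,"wy":0,"wz":-8.15,"gripper":0.7},{"x":-69,"y":69,"z":130,"wx":0,"wy":0,"wz":-8.15,"gripper":0.7}]'; python3 -c "
from p import *
from h import *
st();go(E(215,0,95))
crop(manip.get_image('side'),205,150,160,120,4,'pics/s3.png')"
```

```text
time_s: 7.82
tcp_pos: [547.2, -74.9, 156.9]
eef_rot: [[-0.141, 0.99, -0.005], [0.99, 0.141, 0.002], [0.002, -0.005, -1.0]]
force: [-0.6, -0.6, 0.6]
opening: 59.9
t 7.83 tcp [547.2 -74.9 156.9] easel a,b,z 213.5 2.3 156.9 F [-0.6 -0.6  0.6] op 59.9
turn [-0.04 -0.02 -0.06]
[549. -77.  95.] -> [-2.5  1.8 61.9]
```

View pics/s3.png

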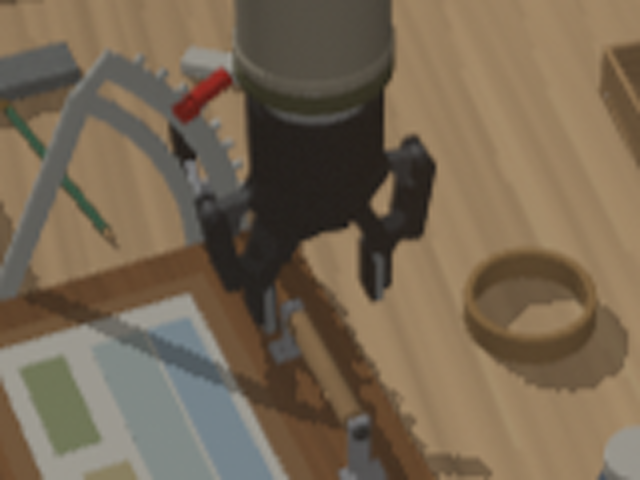

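The jaws straddle the grip line from above, with fingertips at crop (260,310) and (378,290) and the grip running (300,310) to (355,415). I go down and close.

```bash
python3 -m pendant '[{"x":-2.5,"y":2,"z":25,"wx":0,"wy":0,"wz":0,"gripper":0.7},{"x":-2.5,"y":2,"z":48,"wx":0,"wy":0,"wz":0,"gripper":0.7},{"x":-2.5,"y":2,"z":61,"wx":0,"wy":0,"wz":0,"gripper":0.7},{"x":-2.5,"y":2,"z":62,"wx":0,"wy":0,"wz":0,"gripper":0.7},{"x":-2.5,"y":2,"z":62,"wx":0,"wy":0,"wz":0,"gripper":0.7}]' && python3 -m pendant '[{"x":0,"y":0,"z":0,"wx":0,"wy":0,"wz":0,"gripper":0.3},{"x":0,"y":0,"z":0,"wx":0,"wy":0,"wz":0,"gripper":0},{"x":0,"y":0,"z":0,"wx":0,"wy":0,"wz":0,"gripper":0},{"x":0,"y":0,"z":0,"wx":0,"wy":0,"wz":0,"gripper":0},{"x":0,"y":0,"z":0,"wx":0,"wy":0,"wz":0,"gripper":0},{"x":0,"y":0,"z":0,"wx":0,"wy":0,"wz":0,"gripper":0}]'; python3 -c "
from p import *
st()"
```

```text
time_s: 8.5
tcp_pos: [552.1, -77.7, 98.6]
eef_rot: [[-0.141, 0.99, 0.002], [0.99, 0.141, -0.0], [-0.0, 0.002, -1.0]]
force: [0.0, -0.7, 0.1]
opening: 59.9
time_s: 9.25
tcp_pos: [548.8, -78.3, 97.1]
eef_rot: [[-0.14, 0.99, -0.005], [0.99, 0.14, -0.001], [0.0, -0.006, -1.0]]
force: [-11.7, -0.9, 8.8]
opening: 14.1
t 9.25 tcp [548.8 -78.3  97.1] easel a,b,z 214.6 -1.2 97.1 F [-11.7  -0.9   8.8] op 14.1
```

Closed on the grip with the fingers stopped at 14 mm. I begin raising along the 221 mm arc.

```bash
python3 -m pendant '[{"x":0,"y":-0.6,"z":-2.5,"wx":0,"wy":0,"wz":0,"gripper":0},{"x":0,"y":-1.5,"z":-6,"wx":0,"wy":0,"wz":0,"gripper":0},{"x":0,"y":-2.4,"z":-9.3,"wx":0,"wy":0,"wz":0,"gripper":0},{"x":0,"y":-3.8,"z":-14,"wx":0,"wy":0,"wz":0,"gripper":0},{"x":0,"y":-5.2,"z":-18.6,"wx":0,"wy":0,"wz":0,"gripper":0},{"x":0,"y":-6.8,"z":-23.2,"wx":0,"wy":0,"wz":0,"gripper":0},{"x":0,"y":-8.4,"z":-27.7,"wx":0,"wy":0,"wz":0,"gripper":0},{"x":0,"y":-10.2,"z":-32.2,"wx":0,"wy":0,"wz":0,"gripper":0},{"x":0,"y":-12,"z":-36.6,"wx":0,"wy":0,"wz":0,"gripper":0},{"x":0,"y":-12.7,"z":-38.4,"wx":0,"wy":0,"wz":0,"gripper":0}]'; python3 -c "
from p import *
st()"
```

```text
time_s: 10.5
tcp_pos: [536.6, -80.1, 134.4]
eef_rot: [[-0.14, 0.99, -0.005], [0.99, 0.14, -0.0], [0.001, -0.005, -1.0]]
force: [-4.9, -0.8, -7.6]
opening: 14.1
t 10.5 tcp [536.6 -80.1 134.4] easel a,b,z 202.3 -1.2 134.4 F [-4.9 -0.8 -7.6] op 14.1
```

```bash
python3 -m pendant '[{"x":0,"y":-1.6,"z":-3.5,"wx":0,"wy":0,"wz":0,"gripper":0},{"x":0,"y":-4.7,"z":-10,"wx":0,"wy":0,"wz":0,"gripper":0},{"x":0,"y":-7.6,"z":-15.6,"wx":0,"wy":0,"wz":0,"gripper":0},{"x":0,"y":-12.3,"z":-24,"wx":0,"wy":0,"wz":0,"gripper":0},{"x":0,"y":-17.4,"z":-32.2,"wx":0,"wy":0,"wz":0,"gripper":0},{"x":0,"y":-22.8,"z":-40.1,"wx":0,"wy":0,"wz":0,"gripper":0},{"x":0,"y":-27,"z":-46,"wx":0,"wy":0,"wz":0,"gripper":0},{"x":0,"y":-31,"z":-51,"wx":0,"wy":0,"wz":0,"gripper":0},{"x":0,"y":-33.5,"z":-54,"wx":0,"wy":0,"wz":0,"gripper":0},{"x":0,"y":-33.5,"z":-54,"wx":0,"wy":0,"wz":0,"gripper":0}]'; python3 -c "
from p import *
from h import *
import pickle
st()
d={n:manip.get_image(n) for n in('side','top')};pickle.dump(d,open('d1.pkl','wb'))
a=cv2.resize(d['side']['image'][130:230,190:290],None,fx=5,fy=5,interpolation=cv2.INTER_CUBIC)
b=cv2.resize(d['top']['image'][200:260,230:290],None,fx=5,fy=5,interpolation=cv2.INTER_CUBIC)
b=cv2.copyMakeBorder(b,0,200,0,0,cv2.BORDER_CONSTANT)
cv2.imwrite('pics/c4.png',cv2.cvtColor(np.hstack([a,b]),cv2.COLOR_RGB2BGR))"
```

```text
time_s: 11.75
tcp_pos: [503.7, -85.2, 188.7]
eef_rot: [[-0.14, 0.99, -0.004], [0.99, 0.14, -0.001], [-0.0, -0.004, -1.0]]
force: [-4.9, -2.6, -10.0]
opening: 13.9
t 11.75 tcp [503.7 -85.2 188.7] easel a,b,z 169.0 -1.4 188.7 F [ -4.9  -2.6 -10. ] op 13.9
```

View pics/c4.png

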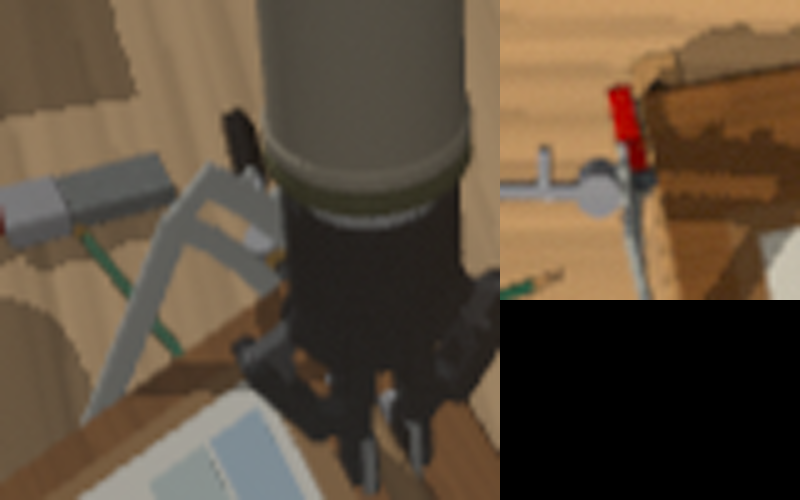

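The board is up about 26.8° by the arm's pose, with radius 221.0 mm as expected, and the lever is still open. The side view of the clip is hidden by the hand; the brass index shows at about crop (275,258). Next I refine the clip's angle by intersecting rays with the quadrant plane, using known points as a bias check.

```bash
cat > a.py <<'E'
from h import *
import pickle
d0=pickle.load(open("d0.pkl","rb"));d1=pickle.load(open("d1.pkl","rb"))
H=np.array([336.4,-108.8,40]);y=np.radians(8.5);ex=np.array([np.cos(y),np.sin(y),0]);ey=np.array([-np.sin(y),np.cos(y),0])
def pb(g,u,v,b):
    o,d=ray(g,u,v);t=(b-(o-H)@ey)/(d@ey);p=o+t*d-H;return p@ex,p[2]
def rep(n,g,u,v,b):
    a,z=pb(g,u,v,b);print(n,"b",b,"a",round(a,1),"z-40",round(z,1),"r",round(np.hypot(a,z),1),"ang",round(np.degrees(np.arctan2(z,a)),2))
def red(g,x0,x1,y0,y1):
    im=g["image"].astype(int);m=(im[...,0]>90)&(im[...,1]<60)&(im[...,2]<60);n=np.zeros_like(m);n[y0:y1,x0:x1]=m[y0:y1,x0:x1]
    q=np.argwhere(n)[:,::-1].astype(float);c=q.mean(0);_,_,vt=np.linalg.svd(q-c);k=(q-c)@vt[0]
    return c,c+vt[0]*k.min(),c+vt[0]*k.max(),len(q)
for n in("side","top"):
    c,e,f,N=red(d0[n],235,275,160 if n=="side" else 205,240);print(n,N,c.round(1),e.round(1),f.round(1))
    if n=="side":
        cs=c
        for b in(182,188,194):
            rep("c",d0[n],*c,b);rep("e",d0[n],*e,b);rep("f",d0[n],*f,b)
    else:
        x,er=tri(d0["top"],c,d0["side"],cs);p=x-H;print("tri centre a,b,z",p@ex,p@ey,p[2],np.degrees(np.arctan2(p[2],p@ex)),er)
# index flat / now, side view
for b in(184,190):
    rep("index0",d0["side"],258.2,206.2,b);rep("index1",d1["side"],245,181.6,b)
# board far-left corner now in top view, expected height check
for nm,q in dict(UR0=(388,196)).items(): print(nm,plane(d0["top"],*q,52))
th=np.radians(26.8)
print("lever pivot pred side0",proj(d0["side"],H+210*ex+204.5*ey+[0,0,6]),"top0",proj(d0["top"],H+210*ex+204.5*ey+[0,0,16]))
print("pivot pred top1",proj(d1["top"],H+(210*np.cos(th)-16*np.sin(th))*ex+204.5*ey+[0,0,210*np.sin(th)+16*np.cos(th)]))
E
python3 a.py
```

```text
side 67 [255.4 172.8] [261.4 168.2] [248.3 178.1]
c b 182 a 207.1 z-40 128.8 r 243.9 ang 31.88
e b 182 a 224.1 z-40 138.2 r 263.3 ang 31.67
f b 182 a 187.4 z-40 117.8 r 221.4 ang 32.16
c b 188 a 209.0 z-40 123.6 r 242.8 ang 30.61
e b 188 a 226.0 z-40 133.1 r 262.3 ang 30.49
f b 188 a 189.1 z-40 112.6 r 220.1 ang 30.77
c b 194 a 210.8 z-40 118.5 r 241.8 ang 29.33
e b 194 a 228.0 z-40 128.0 r 261.5 ang 29.31
f b 194 a 190.9 z-40 107.4 r 219.0 ang 29.36
top 85 [257.8 224.2] [274.2 223.9] [252.1 224.3]
tri centre a,b,z 205.98298867477365 176.90593955309083 133.17456842729425 32.883956287672405 [np.float64(0.408875402942267), np.float64(0.4088754029423849)]
index0 b 184 a 208.7 z-40 10.1 r 208.9 ang 2.78
index1 b 184 a 178.3 z-40 107.6 r 208.3 ang 31.11
index0 b 190 a 210.5 z-40 4.3 r 210.5 ang 1.16
index1 b 190 a 180.0 z-40 102.4 r 207.1 ang 29.62
UR0 [ 599.2797444  -248.62747348   52.        ]
lever pivot pred side0 (np.float64(256.1692985651778), np.float64(202.45397991774814)) top0 (np.float64(251.27878524141948), np.float64(230.20993640074133))
pivot pred top1 (np.float64(249.26082427937308), np.float64(237.71615624553007))
```

```bash
python3 -m pendant '[{"x":0,"y":-1.2,"z":-1.7,"wx":0.5,"wy":0,"wz":0,"gripper":0},{"x":0,"y":-2.4,"z":-3.4,"wx":1,"wy":0,"wz":0,"gripper":0},{"x":0,"y":-3.6,"z":-5.1,"wx":1.5,"wy":0,"wz":0,"gripper":0},{"x":0,"y":-4.8,"z":-6.8,"wx":2.1,"wy":0,"wz":0,"gripper":0},{"x":0,"y":-6,"z":-8.5,"wx":2.8,"wy":0,"wz":0,"gripper":0},{"x":0,"y":-7,"z":-10,"wx":3.5,"wy":0,"wz":0,"gripper":0},{"x":0,"y":-7,"z":-10,"wx":3.5,"wy":0,"wz":0,"gripper":0},{"x":0,"y":-7,"z":-10,"wx":3.5,"wy":0,"wz":0,"gripper":0}]'; python3 -c "
from p import *
from h import *
import pickle
st();gp=p+7*M[:,2]-H;u=gp@ex;w=gp[2]-40;print('theta',np.degrees(np.arctan2(w,u))-13.1,'r',np.hypot(u,w))
d={n:manip.get_image(n) for n in('side','top')};pickle.dump(d,open('d2.pkl','wb'))
a=cv2.resize(d['side']['image'][140:210,215:285],None,fx=8,fy=8,interpolation=cv2.INTER_CUBIC)
cv2.imwrite('pics/c5.png',cv2.cvtColor(a,cv2.COLOR_RGB2BGR))"
```

```text
time_s: 12.85
tcp_pos: [497.6, -86.1, 198.1]
eef_rot: [[-0.14, 0.923, -0.358], [0.99, 0.131, -0.05], [0.0, -0.361, -0.932]]
force: [-8.0, -3.8, -12.3]
opening: 13.8
t 12.85 tcp [497.6 -86.1 198.1] easel a,b,z 162.8 -1.4 198.1 F [ -8.   -3.8 -12.3] op 13.8
theta 30.315039034301904 r 220.57698146883425
```

View pics/c5.png

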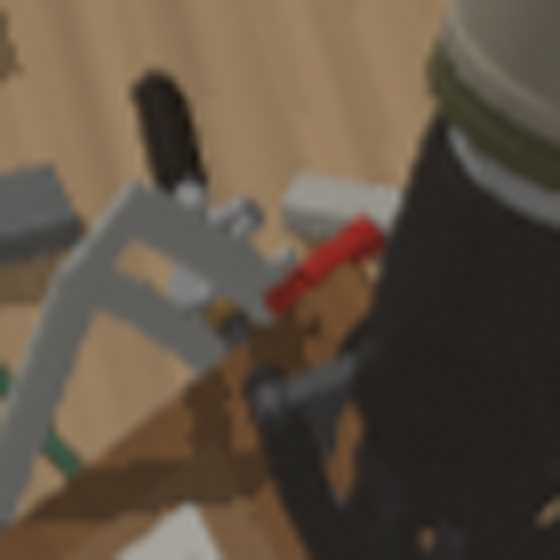

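The clip is now clear of the hand: tab ends at crop (270,303) and (380,232), brass index at (222,318), lever still open at the upper left. I'll check the board angle from the image (board edge, brass centroid) with the same camera rays as the clip, to cancel bias.

```bash
cat > b.py <<'E'
from h import *
import pickle
from scipy.optimize import least_squares
D=[pickle.load(open(f"d{i}.pkl","rb")) for i in range(3)]
H=np.array([336.4,-108.8,40]);y=np.radians(8.5);ex=np.array([np.cos(y),np.sin(y),0]);ey=np.array([-np.sin(y),np.cos(y),0])
def pb(g,u,v,b):
    o,d=ray(g,u,v);t=(b-(o-H)@ey)/(d@ey);p=o+t*d-H;return p@ex,p[2]
# board left top edge (b=175,c=12): a,z -> theta from c/r
for i,pts in((0,((185,231.2),(230,218.4))),(2,((215,205.2),(238.5,187.9)))):
    for q in pts:
        a,z=pb(D[i]["side"],*q,175);r=np.hypot(a,z);print("edge",i,round(a,1),round(z,1),"theta",np.degrees(np.arctan2(z,a)-np.arcsin(12/r)).round(2))
def red(g):
    im=g["image"][155:240,236:264].astype(int);m=(im[...,0]>85)&(im[...,1]<60)&(im[...,2]<60)
    n,l,st,ce=cv2.connectedComponentsWithStats(m.astype(np.uint8));k=1+np.argmax(st[1:,4])
    q=np.argwhere(l==k)[:,::-1]+[236.,155.];c=q.mean(0);_,_,vt=np.linalg.svd(q-c);k=(q-c)@vt[0];return c,c+vt[0]*k.min(),c+vt[0]*k.max()
S,T=red(D[0]["side"]),red(D[0]["top"]);print(np.round(S,1),np.round(T,1))
Se=sorted(S[1:],key=lambda p:p[1]);Te=sorted(T[1:],key=lambda p:p[1])
for nm,t,s in(("c",T[0],S[0]),("out",Te[0],Se[0]),("in",Te[1],Se[1])):
    x,e=tri(D[0]["top"],t,D[0]["side"],s);p=x-H;print(nm,"a,b,z",(p@ex).round(1),(p@ey).round(1),p[2].round(1),"ang",np.degrees(np.arctan2(p[2],p@ex)).round(2),"r",np.hypot(p@ex,p[2]).round(1),"err",round(e[0],1))
for i in range(3):
    g=D[i]["side"]["image"];h=cv2.cvtColor(g,cv2.COLOR_RGB2HSV).astype(int)
    m=(h[...,0]>14)&(h[...,0]<28)&(h[...,1]>140)&(h[...,2]<190);w=np.zeros_like(m)
    cx,cy=[(258,206),(245,181.6),(242.7,179.7)][i];cx,cy=int(cx),int(cy);w[cy-5:cy+6,cx-5:cx+6]=m[cy-5:cy+6,cx-5:cx+6]
    q=np.argwhere(w)[:,::-1]
    if len(q):
        c=q.mean(0);a,z=pb(D[i]["side"],*c,181);print("brass",i,len(q),c.round(1),round(a,1),round(z,1),np.degrees(np.arctan2(z,a)).round(2))
E
python3 b.py
```

```text
edge 0 2.6 5.3 theta nan
edge 0 125.2 4.4 theta -3.5
edge 2 90.7 65.1 theta 29.5
edge 2 157.2 100.8 theta 28.99
[[254.9 173.6]
 [261.2 168.1]
 [248.9 178.9]] [[255.3 224.7]
 [253.3 216.9]
 [257.6 233.4]]
c a,b,z 206.8 183.5 125.4 ang 31.23 r 241.9 err 0.6
out a,b,z 224.9 184.6 136.8 ang 31.31 r 263.2 err 0.5
in a,b,z 187.6 181.7 115.1 ang 31.54 r 220.1 err 1.0
brass 0 1 [258. 204.] 207.6 21.2 5.82
brass 1 2 [244.  181.5] 174.9 111.5 32.52
brass 2 2 [242.  178.5] 170.4 123.0 35.81b.py:11: RuntimeWarning: invalid value encountered in arcsin
  a,z=pb(D[i]["side"],*q,175);r=np.hypot(a,z);print("edge",i,round(a,1),round(z,1),"theta",np.degrees(np.arctan2(z,a)-np.arcsin(12/r)).round(2))
```

The estimates agree to about a degree. Arm kinematics put the board at 30.3°, and the clip triangulates to 31.2–31.5° at r = 263/242 mm. Side-view comparison of the brass index with the clip leaves 0.4–1° to go. I raise about 0.7° more and look.

```bash
python3 -m pendant '[{"x":0,"y":-0.8,"z":-0.4,"wx":0,"wy":0,"wz":0,"gripper":0},{"x":0,"y":-1.6,"z":-0.8,"wx":0,"wy":0,"wz":0,"gripper":0},{"x":0,"y":-2.4,"z":-1.1,"wx":0,"wy":0,"wz":0,"gripper":0},{"x":0,"y":-2.4,"z":-1.1,"wx":0,"wy":0,"wz":0,"gripper":0},{"x":0,"y":-2.4,"z":-1.1,"wx":0,"wy":0,"wz":0,"gripper":0},{"x":0,"y":-2.4,"z":-1.1,"wx":0,"wy":0,"wz":0,"gripper":0}]'; python3 -c "
from p import *
from h import *
import pickle
st();gp=p+7*M[:,2]-H;u=gp@ex;w=gp[2]-40;print('theta',np.degrees(np.arctan2(w,u))-13.1,'r',np.hypot(u,w))
d={n:manip.get_image(n) for n in('side','top')};pickle.dump(d,open('d3.pkl','wb'))
d0=pickle.load(open('d0.pkl','rb'))
f=lambda g,x,y,w,k:cv2.resize(g['image'][y:y+w,x:x+w],None,fx=k,fy=k,interpolation=cv2.INTER_CUBIC)
a=np.hstack([f(d['side'],228,155,40,10),f(d0['side'],240,180,40,10)])
cv2.imwrite('pics/c6.png',cv2.cvtColor(a,cv2.COLOR_RGB2BGR))
cv2.imwrite('pics/top6.png',cv2.cvtColor(d['top']['image'],cv2.COLOR_RGB2BGR))"
```

```text
time_s: 13.7
tcp_pos: [495.5, -86.5, 200.3]
eef_rot: [[-0.14, 0.923, -0.358], [0.99, 0.13, -0.051], [-0.0, -0.361, -0.932]]
force: [-6.5, -3.3, -12.8]
opening: 13.8
t 13.7 tcp [495.5 -86.5 200.3] easel a,b,z 160.6 -1.4 200.3 F [ -6.5  -3.3 -12.8] op 13.8
theta 31.10295036688028 r 220.5693450940511
```

View pics/c6.png

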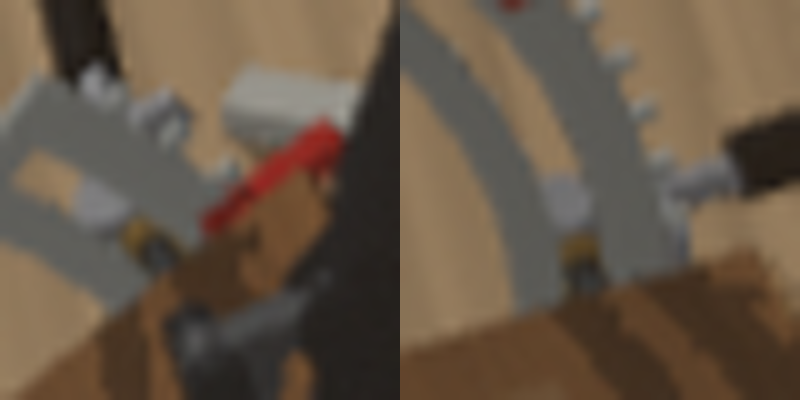

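View pics/top6.png

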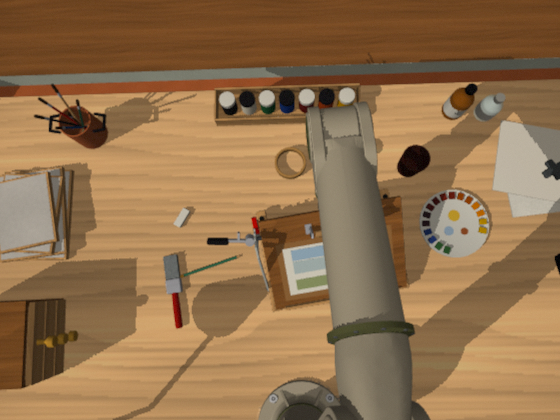

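```bash
cat >> b.py <<'E'
print("--- brass differential, arm 31.1")
d3=pickle.load(open("d3.pkl","rb"))
for b in(180,184,188,192):
    a0,z0=pb(D[0]["side"],257.75,204.35,b);a1,z1=pb(d3["side"],241.25,178.35,b)
    print(b,np.round([a0,z0,np.hypot(a0,z0),a1,z1,np.hypot(a1,z1)],1),"rot",np.degrees(np.arctan2(z1,a1)-np.arctan2(z0,a0)).round(2))
def brd(th,a,b,c):t=np.radians(th);return H+(a*np.cos(t)-c*np.sin(t))*ex+b*ey+[0,0,a*np.sin(t)+c*np.cos(t)]
for th in(30,31,32):print(th,"far-left corner top view",np.round(proj(d3["top"],brd(th,255,175,12)),1),"lever grip top",np.round(proj(d3["top"],brd(th,206,282,16)),1))
E
python3 b.py 2>/dev/null| sed -n '/---/,$p'
```

```text
--- brass differential, arm 31.1
180 [206.5  21.1 207.6 168.3 125.  209.6] rot 30.76
184 [207.8  17.3 208.5 169.3 121.5 208.4] rot 30.92
188 [209.   13.4 209.4 170.4 118.1 207.3] rot 31.05
192 [210.2   9.5 210.5 171.5 114.6 206.3] rot 31.16
30 far-left corner top view [257.8 220.4] lever grip top [218.4 246.7]
31 far-left corner top view [257.8 221.2] lever grip top [218.3 247.4]
32 far-left corner top view [257.8 222. ] lever grip top [218.2 248.2]
```

The brass differential gives 30.9–31.1°, matching the arm's 31.1°, against a clip at about 31.3°. One last 0.2° nudge, a check by image difference that nothing else moved, then hand in.

```bash
python3 -m pendant '[{"x":0,"y":-0.4,"z":-0.2,"wx":0,"wy":0,"wz":0,"gripper":0},{"x":0,"y":-0.7,"z":-0.3,"wx":0,"wy":0,"wz":0,"gripper":0},{"x":0,"y":-0.7,"z":-0.3,"wx":0,"wy":0,"wz":0,"gripper":0},{"x":0,"y":-0.7,"z":-0.3,"wx":0,"wy":0,"wz":0,"gripper":0},{"x":0,"y":-0.7,"z":-0.3,"wx":0,"wy":0,"wz":0,"gripper":0}]'; python3 -c "
from p import *
from h import *
import pickle
st();gp=p+7*M[:,2]-H;u=gp@ex;w=gp[2]-40;print('theta',np.degrees(np.arctan2(w,u))-13.1,'qvel',np.abs(s['qvel']).max())
g=manip.get_image('side')['image'].astype(int);g0=pickle.load(open('d0.pkl','rb'))['side']['image'].astype(int)
for n,(x,y,r) in dict(tape=(338,226,18),jar=(365,271,14),cup=(376,320,18),palette=(318,392,26),brush=(185,176,14),eraser=(258,167,4),pencil=(222,195,9)).items():
    print(n,np.abs(g-g0)[y-r:y+r,x-r:x+r].mean().round(1))
S=lambda im:[tuple(np.argwhere((im[150:240,230:275,0]>85)&(im[150:240,230:275,1:].max(2)<60)).mean(0).round(1))]
print('clip',S(g0),S(g))"
```

```text
time_s: 14.42
tcp_pos: [495.0, -86.5, 200.9]
eef_rot: [[-0.14, 0.923, -0.358], [0.99, 0.13, -0.051], [-0.0, -0.361, -0.933]]
force: [-7.7, -3.4, -12.9]
opening: 13.6
t 14.43 tcp [495.  -86.5 200.9] easel a,b,z 160.1 -1.4 200.9 F [ -7.7  -3.4 -12.9] op 13.6
theta 31.297719181985265 qvel 0.1102433648070824
tape 5.6
jar 6.0
cup 2.7
palette 9.4
brush 6.1
eraser 5.5
pencil 14.6
clip [(np.float64(23.6), np.float64(24.9))] [(np.float64(22.1), np.float64(25.2))]
```

```bash
python3 -c "
from rig import manip
print(manip.finish_job())"
```

```text
the job is handed in; nothing more can be done
None
```

I swung the cam lever out to about 1.4 rad and raised the board by its bow handle along the hinge arc. I handed the job in at 14.4 s with the gripper still holding the board and the lever left open.

**Board angle:** the arm's pose puts the board at 31.3° (0.546 rad). The red clip triangulates to 31.2–31.5°, with the tip about 3 mm short of its stated radius. Just before the last 0.2° nudge, the brass index in the side view showed a turn of 30.8–31.2°, against 31.1° from the arm. An earlier hand-picked index reading was off by about 1.5° because the hand partly hid it, and the board-edge check gave 29.0–29.5° with a clear bias. I set both aside. I put the match at about half a degree.

**Forces:** every force reading I took was about 15 N or less. The handle stayed in the jaws, with the opening at 14 mm.

**Other items:**
- **Clip:** its ends sit on the same pixels as at the start. The final automatic centroid shifted 1.5 rows, which I put down to the hand and board partly covering it.
- **Tape, jar, cup, brush, eraser:** image differences were small (2.7–6.1), so they look unmoved.
- **Palette and pencil:** these showed larger differences (9.4 and 14.6), which I put down to shadows and the easel in the frame. Both look in place in the last top view.

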